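# Fit the filler plug of the bender's oil tank

### The job

Put the filler plug back on the oil tank: set it upright in the filler neck, gently turn it backwards (anticlockwise) until you feel it drop into the thread start, then run it in clockwise until its flange sits flat on the neck's rim, and let go. Do not force, jam or slam it in the threads, and leave everything else on the bench where it lies.

Things in the scene. Friction and masses are not known exactly. Their poses are not given: they have to be found in the camera images.
- plug_centre (a point): Filler plug of bare steel, 0.3 kg, 58 mm tall, standing loose and upright on the bench; it is gripped by its square head, 24 x 24 mm, the top 28 mm of it. This point is on its axis, half-way up: 29 mm below the top of the head, 5 mm above the underside of the flange. z points up along the axis; x and y are square to the head's flat sides.
- plug: The same plug; origin at the centre of its foot, z up. From the foot up: round pilot, 29 mm in diameter (0 to 24 mm; 25 mm in the lowest 3 mm) with four thread lugs round it (8 to 12 mm up, 44 mm over their tips), round flange 60 mm in diameter (24 to 30 mm), square head (30 to 58 mm).
- tank: Oil tank: grey steel box 140 x 120 x 60 mm, fixed to the bench, with the filler neck in the middle of its top. Origin in the middle of its underside, on the neck's axis; x along the 140 mm side. A brass breather, 26 mm across, stands 24 mm high on one corner of the top, 71 mm from the neck's axis.
- neck_rim (a point): Centre of the filler neck's rim, on the neck's axis, z up. The neck is a bare steel tube, 60 mm outside, 47 mm bore, rim 94 mm above the bench. In it is a right-hand thread with four alike starts, a quarter turn apart; their direction differs from run to run and is not given. The thread leaves a hole 33 mm wide for the pilot.
- ridge (a point): On the neck's axis, 7 mm below the rim: the thread's ridges. A plug set in the neck rests with its lugs on them, flange 8 to 13 mm above the rim. Turned anticlockwise (seen from above) it climbs 5 mm per rad and after at most 1.6 rad drops 6 to 8 mm into a thread start, flange then 2.5 to 4 mm above the rim; a stop rib ends turning back. Turned clockwise before that, it jams on a rib.
- thread (a point): On the neck's axis, 14 mm below the rim: the thread. From the start the plug runs in clockwise, sinking 5 mm per rad with 1 mm axial play; the flange meets the rim after 0.5 to 0.8 rad and ribs end the turning 0.25 rad later. If the lugs were first set down on top of the ribs, there is an earlier false drop of 4 mm that leaves the flange 8 mm above the rim: keep turning back.
- file: Bystander: flat file with a wooden handle, 215 mm long along its x, 17 mm high, lying on the bench; origin near its middle.
- hammer: Bystander: hammer with a handle, lying on the bench.
- wrench: Bystander: open-ended wrench lying on the bench.
- scroll: Bystander: dark forged S-scroll of 10 mm round bar, about 100 mm long, lying flat; origin near its middle.
- horseshoe: Bystander: dark horseshoe of 10 mm round bar, 100 mm across, lying flat; origin at the centre of its arc.
- washer: Bystander: steel washer, 52 mm across, 6 mm thick, lying flat; origin at the centre of its underside.

How it is judged:
On the way:
1. the plug has dropped into the thread start (or beyond): upright in the neck, its flange less than 6.5 mm above the rim (z of plug_centre in the frame of neck_rim below 0.0115 m and horizontal distance between plug_centre and neck_rim below 0.004 m and angle between plug_centre's own z axis and vertical below 0.12 rad), for 0.1 s.
At the end, for the whole second after the job is handed in: The plug is run in: on the neck's axis within 3 mm, upright within 0.05 rad, its flange on the rim with a gap of less than 1.5 mm, at rest and released (z of plug_centre in the frame of neck_rim between 0.0035 and 0.0065 m and horizontal distance between plug_centre and neck_rim below 0.003 m and angle between plug_centre's own z axis and vertical below 0.05 rad and linear speed of plug below 0.01 m/s and angular speed of plug below 0.1 rad/s); the robot touches nothing.
It fails at once if the plug is forced: it bears on the neck or its thread with more than 80 N (contact force between plug and tank above 80 N).
It fails at once if another thing on the bench is shifted by more than 30 mm (distance of any of file, hammer, wrench, scroll, horseshoe, washer from where it was at the start of the episode above 0.03 m).
It also fails if it takes over 72 s, if anything falls off the work surface, if the arm or the gripper's body presses on something with over 40 N, if the wrist force passes 120 N, or if a joint passes its speed limit or range.

### The arm

A 6-joint arm with a two-finger parallel gripper is mounted at the origin on the work surface. World frame = base frame: x ahead of the robot, y to its left, z up, the work surface at z = 0. Lengths are in m, angles in rad, forces in N, time in s.
With the tool pointing down it reaches from about 0.35 to 0.85 m from the base axis. Payload 8.1 kg.
Tool frame: the origin (TCP) lies at the very end of the fingers, on their centre line; the grasp point (between the pads) lies 19 mm behind it (pinch_z is the distance from the TCP to the grasp point, in m); z points along the fingers, y is the direction in which the jaws open and shut (so a half turn about z gives the same grasp; the last joint's range is limited). The gripper opens to 93 mm and grips with 3 to 60 N. Pads are 15 mm wide; open, the fingers measure 128 mm over their backs; the gripper's body (75 mm by 188 mm) begins 65 mm behind the grasp point.
Start: joints at [-1.215, 0.13, 1.488, -0, 1.523, -0.085], TCP at [0.256, -0.543, 0.219] pointing down, gripper open.
Joint ranges: [-2.96, 2.96], [-0.89, 2.26], [0.02, 2.5], [-1.34, 4.48], [0, 2.73], [-2.66, 2.66]. Speed limits (rad/s): [2.39, 2.39, 2.79, 3.14, 3.14, 3.14].

### API

Orientations are given as a rotation vector (axis times angle).
In Python, from plant import * gives the robot as it stands.
- The arm moves only by the tool move_arm, never from a script. Its argument "series" is a list of rows, each a list of 7 numbers: the shift along the tool's x, y, z each as a share of 10 cm, from -1 to 1, then the turn, a rotation vector about the tool's x, y, z each as a share of 180 degrees, from -1 to 1, then the opening, from -1 (shut) to 1 (fully open). In form: [[dx, dy, dz, rx, ry, rz, jaw], ...]. A call has 1 to 8 rows; each row is the pose to reach, as a shift and turn from the pose commanded when the call began, along the tool's axes at that moment, turning the shorter way round; what a row does not reach only later rows make up. A row lasts 1/10 s, in which the tool goes at most 50 mm and 8.59 degrees, less where a joint would pass 70% of its speed; a pose out of reach is approached as far as the arm can. A call with a number of a shift or a turn outside -1 to 1 is refused whole. A call with a gripper value outside its range is refused whole. The fingers move at their own pace and stop on an object; "squeeze" is the grip in N (left out, the last holds). Time passes only in rows, so rows that repeat a pose let the fingers close. It gives the time, the measured TCP pose, the force and the opening at its end, in the units of the state.
- read_state(): the state, without advancing time (a new reading comes with each control period).
- read_camera(name): name is "scene" or "top" or "wrist"; returns a dict with "frame" (384x512x3 uint8, red, green, blue), "K" (3x3 intrinsics, pixels), "rvec" (rotation vector, rad) and "tvec" (3), from world to camera coordinates, as OpenCV has them. Camera axes: x right, y down, z forward; pixel columns grow to the right and rows downward; lengths in m; the calibration is good to about 2 mm. A picture is of the moment at which its call begins. There is no depth.
- close_job(): hands the job in, once; it reports no verdict.
The state is a dict: "t": time; "q": joint angles; "dq": joint speeds; "joint_torque": joint torques, N m; "tool_pos": TCP position; "orientation": TCP orientation; "force": force on the tool from outside, world axes, zero at the start; "wrist_torque": the same for the moment, N m; "opening": finger opening in m.
Only numpy, scipy, OpenCV 4.12 (cv2) and the standard library are available. Lean on these libraries where they do the work, as an engineer would, in place of code of your own. Each camera call takes 0.05 s, during which the arm holds its last target.

## Working session

There is one attempt and no reset: what is moved stays moved. The work goes in short steps, Python scripts to look and compute and a tool call to move; the robot and the scene stay as the last step left them, time stands still between calls to the robot, and variables do not carry over. Pictures are saved under pics/ and viewed, and the job is handed in when it is done.

Besides the shell and the picture viewer there is one more tool, called after ">>>" as a command line: name --pt "numbers of a row" for each row, then --argument value for the rest. move_arm: Moves the arm, as the interface text tells. Shift numbers are shares of 10 cm and turn numbers shares of 180 degrees, none past 1 either way. Its arguments: {"type":"object","properties":{"series":{"type":"array","items":{"type":"array","items":{"type":"number"}}},"squeeze":{"type":"number"}},"required":["series"]}

```bash
mkdir -p pics; ls; python3 - <<'E'
from plant import *
import cv2,numpy as np
s=read_state(); print(s)
for n in ["scene","top","wrist"]:
    c=read_camera(n); cv2.imwrite(f"pics/{n}0.png",c["frame"][:,:,::-1]); np.savez(f"pics/{n}0.npz",**c)
    print(n,c["K"].tolist(),np.round(c["rvec"],4),np.round(c["tvec"],4))
E
```

```text
pics
{'t': 0.0, 'q': array([-1.21540852e+00,  1.31156227e-01,  1.48925046e+00, -1.80016464e-05,
        1.52296508e+00, -8.53942438e-02]), 'dq': array([ 0.00024199, -0.00147646, -0.00119789,  0.00119   , -0.0009555 ,
       -0.00037475]), 'joint_torque': array([ 3.06842790e-03, -5.59850693e+01, -4.91750371e+01,  7.72718084e-02,
        3.56872589e-02, -1.35729683e-04]), 'tool_pos': array([ 0.25581459, -0.542129  ,  0.2176062 ]), 'orientation': array([-3.06388569e+00, -6.86403834e-01,  4.03880696e-04]), 'force': array([-0.14668678, -0.29781515, -0.53295539]), 'wrist_torque': array([-0.03220452, -0.01241792, -0.07535298]), 'opening': 0.09296008706097873}
scene [[442.082147195907, 0.0, 263.15197135081894], [0.0, 442.082147195907, 190.69471218564746], [0.0, 0.0, 1.0]] [ 1.6782  1.5269 -0.8342] [-0.1469 -0.2179  1.8172]
top [[409.6447407758652, 0.0, 263.8222377355687], [0.0, 409.6447407758652, 190.7752099175709], [0.0, 0.0, 1.0]] [ 2.1422 -2.1713  0.1095] [0.1123 0.5425 1.0657]
wrist [[303.17722301458844, 0.0, 252.40936132526764], [0.0, 303.17722301458844, 193.53086092056128], [0.0, 0.0, 1.0]] [-2.4637  1.5597  0.2085] [-0.5987 -0.0307  0.3914]
```

View pics/scene0.png

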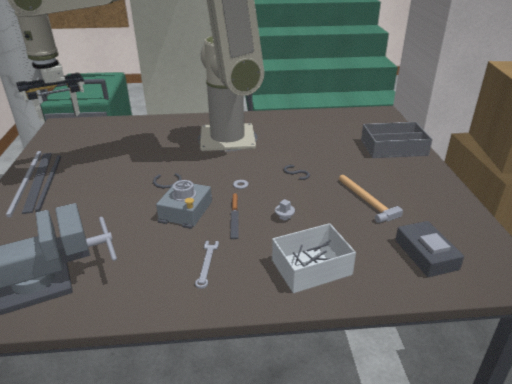

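View pics/top0.png

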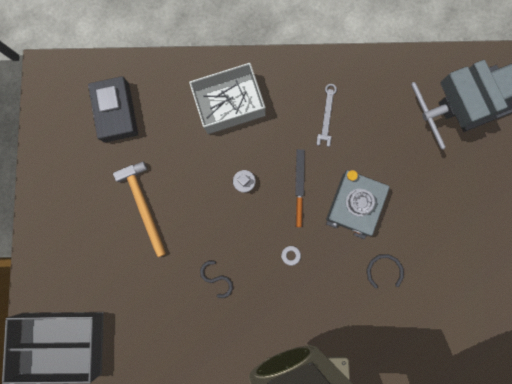

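View pics/wrist0.png

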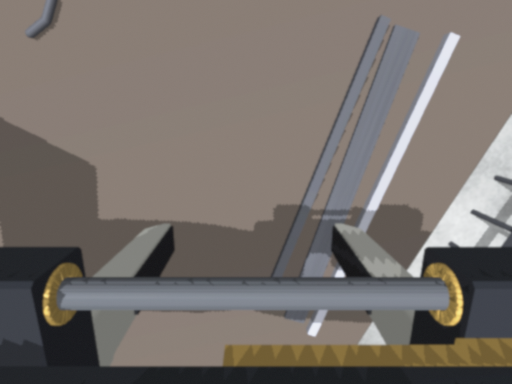

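The scene view shows the plug at about (285,211) and the tank neck at about (183,189). In the top view the plug is at (244,181), the neck at (361,202) and the breather at (353,175). I'll zoom in and measure.

```bash
cat > h.py <<'E'
import numpy as np,cv2
from scipy.spatial.transform import Rotation as R
def ray(c,u,v,z):
    Rm=cv2.Rodrigues(np.asarray(c["rvec"]))[0]; t=np.asarray(c["tvec"]); C=-Rm.T@t
    d=Rm.T@np.linalg.inv(c["K"])@np.array([u,v,1.]); return C+d*(z-C[2])/d[2]
def proj(c,P):
    return cv2.projectPoints(np.asarray(P,float).reshape(-1,3),np.asarray(c["rvec"],float),np.asarray(c["tvec"],float),np.asarray(c["K"]),None)[0][:,0]
E
python3 - <<'E'
import cv2,numpy as np
from h import *
c=np.load("pics/top0.npz")
print(ray(c,244,181,.05),ray(c,361,202,.094))
f=c["frame"][:,:,::-1]
a=cv2.resize(f[150:212,212:276],None,fx=6,fy=6,interpolation=cv2.INTER_CUBIC)
b=cv2.resize(f[160:244,320:400],None,fx=5,fy=5,interpolation=cv2.INTER_CUBIC)
s=np.load("pics/scene0.npz")
f=s["frame"][:,:,::-1]
d=cv2.resize(f[190:230,265:305],None,fx=9,fy=9,interpolation=cv2.INTER_CUBIC)
e=cv2.resize(f[170:230,150:220],None,fx=6,fy=6,interpolation=cv2.INTER_CUBIC)
def pad(x): 
    o=np.zeros((420,420,3),np.uint8);o[:min(420,x.shape[0]),:x.shape[1]]=x[:420,:420];return o
cv2.imwrite("pics/z1.png",np.hstack([pad(a),pad(b)])[:, :800]);cv2.imwrite("pics/z2.png",np.hstack([pad(d)[:,:370],pad(e)]))
E
```

```text
[0.56863029 0.1567789  0.05      ] [ 0.5050202 -0.1393395  0.094    ]
```

View pics/z1.png

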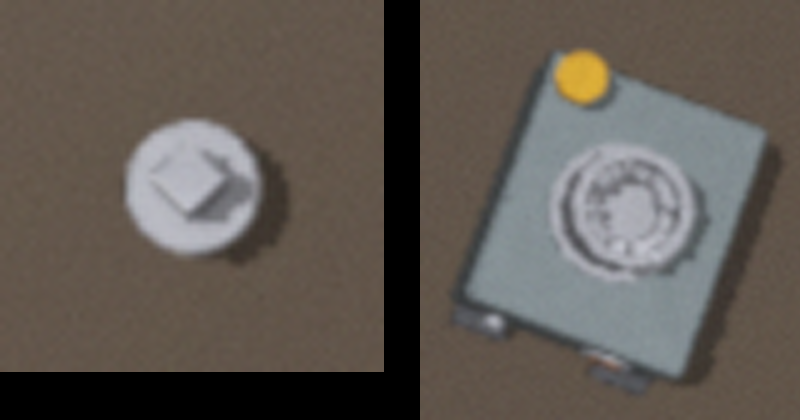

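View pics/z2.png

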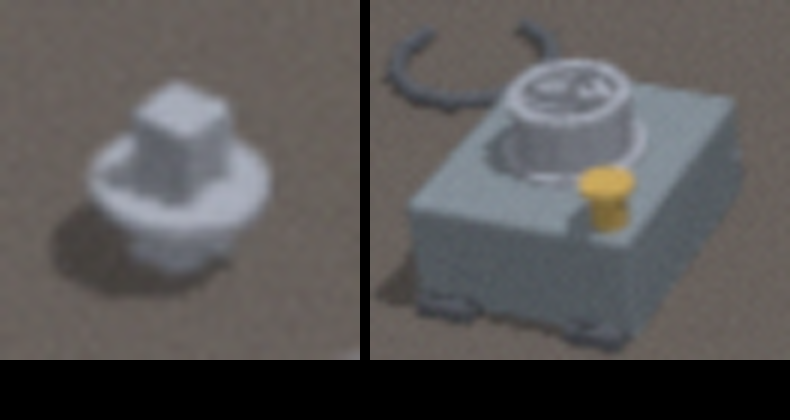

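```bash
python3 - <<'E'
import numpy as np
from h import *
c=np.load("pics/top0.npz"); s=np.load("pics/scene0.npz"); w=np.load("pics/wrist0.npz")
P=np.array([ray(c,u,v,.058) for u,v in [(243.2,174.2),(236.6,179.9),(243.2,185.6),(249.4,179.6)]])
print(P,P.mean(0)); 
d=P[1]-P[0];print("edge yaw",np.degrees(np.arctan2(d[1],d[0]))); d=P[2]-P[1];print(np.degrees(np.arctan2(d[1],d[0])))
print("flange top",ray(c,243.8,180.8,.03), "scene flange", ray(s,265+180/9-.5,190+183/9-.5,.03))
print("neck top", ray(c,320+(630/1-420)/5-.5,160+210/5-.5,.094),"scene",ray(s,150+(571-370)/6-.5,170+92/6-.5,.094))
T=R.from_rotvec([-3.06388569e+00, -6.86403834e-01,  4.03880696e-04]); tp=np.array([ 0.25581459, -0.542129  ,  0.2176062 ])
Rm=cv2.Rodrigues(w["rvec"])[0];C=-Rm.T@w["tvec"]
print("cam in tool",T.inv().apply(C-tp)); print("cam axes in tool",np.round(T.as_matrix().T@Rm.T,3)); print("tool axes",np.round(T.as_matrix(),3))
E
```

```text
[[0.58558176 0.15826969 0.058     ]
 [0.57071055 0.1757083  0.058     ]
 [0.55538206 0.15848044 0.058     ]
 [0.57101505 0.14209257 0.058     ]] [0.57067235 0.15863775 0.058     ]
edge yaw 130.45672239652075
-131.66109860583134
flange top [0.57197195 0.15852168 0.03      ] scene flange [0.57381832 0.15812292 0.03      ]
neck top [ 0.50626164 -0.14064049  0.094     ] scene [ 0.5052327  -0.14260247  0.094     ]
cam in tool [ 7.16599637e-02  1.23075783e-04 -1.66482021e-01]
cam axes in tool [[ 0.001 -0.966 -0.258]
 [ 1.     0.001 -0.001]
 [ 0.001 -0.258  0.966]]
tool axes [[ 0.904  0.427 -0.001]
 [ 0.427 -0.904  0.002]
 [ 0.    -0.002 -1.   ]]
```

>>> move_arm --pt "0.2 -0.17 0 0 0 0 1" --pt "0.5 -0.42 0 0 0 0 1" --pt "0.8 -0.68 0 0 0 0 1" --pt "1 -0.85 0 0 0 0 1" --squeeze 20

```text
t: 0.55
tool_pos: [0.3108, -0.4209, 0.2182]
orientation: [-3.064, -0.687, -0.0]
force: [0.6, 0.6, -0.9]
opening: 0.0928
```

>>> move_arm --pt "0.33 -0.28 0 0 0 0 1" --pt "0.67 -0.57 0 0 0 0 1" --pt "1 -0.85 0 0 0 0 1"

```text
t: 0.85
tool_pos: [0.3646, -0.3018, 0.2183]
orientation: [-3.065, -0.686, 0.0]
force: [1.1, -0.4, -0.1]
opening: 0.093
```

>>> move_arm --pt "0.33 -0.28 0 0 0 0 1" --pt "0.67 -0.57 0 0 0 0 1" --pt "1 -0.85 0 0 0 0 1"

```text
t: 1.15
tool_pos: [0.4188, -0.1822, 0.2185]
orientation: [3.066, 0.687, 0.0]
force: [0.9, 0.3, -0.0]
opening: 0.093
```

>>> move_arm --pt "0.33 -0.28 0 0 0 0 1" --pt "0.67 -0.57 0 0 0 0 1" --pt "1 -0.85 0 0 0 0 1"

```text
t: 1.45
tool_pos: [0.473, -0.0626, 0.2186]
orientation: [3.065, 0.687, 0.0]
force: [0.6, -0.9, 0.2]
opening: 0.0932
```

>>> move_arm --pt "0.33 -0.28 0 0 0 0 1" --pt "0.67 -0.57 0 0 0 0 1" --pt "1 -0.85 0 0 0 0 1"

```text
t: 1.75
tool_pos: [0.5272, 0.057, 0.2184]
orientation: [3.065, 0.687, -0.0]
force: [0.7, -0.6, 0.3]
opening: 0.0929
```

>>> move_arm --pt "0.3 -0.25 0 0 0 -0.03 1" --pt "0.6 -0.5 0.2 0 0 -0.07 1" --pt "0.8 -0.68 0.4 0 0 -0.11 1" --pt "0.85 -0.73 0.6 0 0 -0.132 1" --pt "0.85 -0.73 0.6 0 0 -0.132 1"

```text
t: 2.25
tool_pos: [0.5702, 0.1582, 0.1545]
orientation: [-2.855, -1.307, 0.01]
force: [-0.2, 0.5, -1.0]
opening: 0.0931
```

```bash
cat > snap.py <<'E'
import sys
from plant import *
import cv2,numpy as np
s=read_state()
c=read_camera("wrist"); n=sys.argv[1]
cv2.imwrite(f"pics/{n}.png",c["frame"][:,:,::-1]); np.savez(f"pics/{n}.npz",tp=s["tool_pos"],ori=s["orientation"],**c)
print(s["t"],s["tool_pos"],s["orientation"],s["force"],s["opening"])
E
python3 snap.py w1
```

```text
2.25 [0.57021009 0.15824961 0.15445795] [-2.85492222 -1.30676699  0.01035749] [-0.18331088  0.45914302 -0.99352886] 0.09305113862558703
```

View pics/w1.png

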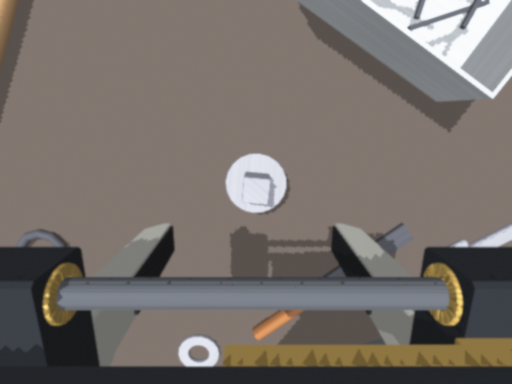

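The plug's flange is at about (256,183) and its head top at about (257,191), nearly square to the jaws. I'll zoom in to measure it.

```bash
python3 - <<'E'
import numpy as np
from h import *
w=np.load("pics/w1.npz"); f=w["frame"][:,:,::-1]
cv2.imwrite("pics/w1z.png",cv2.resize(f[148:218,216:296],None,fx=8,fy=8,interpolation=cv2.INTER_CUBIC))
T=R.from_rotvec(w["ori"])
g=cv2.cvtColor(f,cv2.COLOR_BGR2GRAY)
m=(g[140:225,210:305]>170).astype(np.uint8)
cs,_=cv2.findContours(m,cv2.RETR_EXTERNAL,cv2.CHAIN_APPROX_NONE);k=max(cs,key=cv2.contourArea);e=cv2.fitEllipse(k)
u,v=e[0][0]+210,e[0][1]+140;print(e,u,v)
P=ray(w,u,v,.03);print("flange top",P,"tool",T.inv().apply(P-w["tp"]))
print(np.round(T.as_matrix(),3))
E
```

```text
((45.50471496582031, 42.714942932128906), (58.08464050292969, 59.50999069213867), 81.55594635009766) 255.5047149658203 182.7149429321289
flange top [0.57497258 0.16010761 0.03      ] tool [0.00517239 0.00293511 0.12442084]
[[ 0.654  0.757 -0.007]
 [ 0.757 -0.654 -0.001]
 [-0.005 -0.004 -1.   ]]
```

View pics/w1z.png

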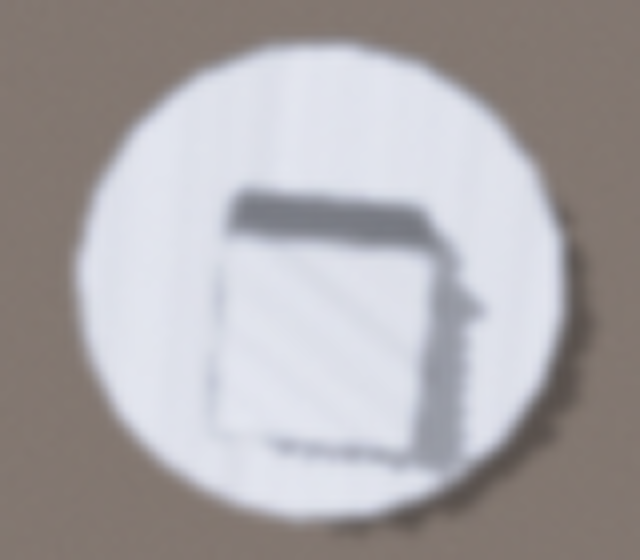

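```bash
cat > meas.py <<'E'
import sys
import numpy as np
from h import *
n=sys.argv[1]; z=float(sys.argv[2]); g0=float(sys.argv[3]) 
w=np.load(f"pics/{n}.npz"); f=w["frame"][:,:,::-1]
T=R.from_rotvec(w["ori"])
g=cv2.cvtColor(f,cv2.COLOR_BGR2GRAY)
x0,x1,y0,y1=[int(a) for a in sys.argv[4].split(",")]
m=(g[y0:y1,x0:x1]>g0).astype(np.uint8)
cs,_=cv2.findContours(m,cv2.RETR_EXTERNAL,cv2.CHAIN_APPROX_NONE);k=max(cs,key=cv2.contourArea);e=cv2.fitEllipse(k)
u,v=e[0][0]+x0,e[0][1]+y0;print(e[1],u,v)
P=ray(w,u,v,z);print("pt",P,"tool",T.inv().apply(P-w["tp"]))
cv2.imwrite(f"pics/{n}z.png",cv2.resize(f[y0:y1,x0:x1],None,fx=6,fy=6,interpolation=cv2.INTER_CUBIC))
E
python3 - <<'E'
from plant import *
s=read_state();print(s["tool_pos"],s["orientation"])
E
```

```text
[0.57105032 0.15746314 0.15654389] [-2.85807652 -1.30199507  0.00691499]
```

>>> move_arm --pt "0.01 0.01 0 0 0 -0.04 1" --pt "0.03 0.02 0 0 0 -0.08 1" --pt "0.04 0.02 0 0 0 -0.12 1" --pt "0.04 0.02 0 0 0 -0.16 1" --pt "0.04 0.02 0 0 0 -0.2 1" --pt "0.04 0.02 0 0 0 -0.24 1"

```text
t: 2.9
tool_pos: [0.5774, 0.158, 0.1607]
orientation: [2.176, 2.264, 0.003]
force: [0.2, -0.8, 0.5]
opening: 0.0928
```

>>> move_arm --pt "0 0 0 0 0 -0.04 1" --pt "0 0 0 0 0 -0.08 1" --pt "0 0 0 0 0 -0.12 1" --pt "0 0 0 0 0 -0.16 1" --pt "0 0 0 0 0 -0.2 1" --pt "0 0 0 0 0 -0.236 1" --pt "0 0 0 0 0 -0.236 1" --pt "0 0 0 0 0 -0.236 1"

```text
t: 3.7
tool_pos: [0.5772, 0.1584, 0.1599]
orientation: [1.217, 2.895, 0.001]
force: [0.1, -0.3, 0.4]
opening: 0.0933
```

```bash
python3 snap.py w2; python3 meas.py w2 .03 170 210,305,140,225
```

```text
3.7 [0.57724199 0.15841444 0.15993915] [1.21745403e+00 2.89461244e+00 1.23112963e-03] [ 0.12301542 -0.26181425  0.42326205] 0.0932791307040577
(54.026039123535156, 56.31745147705078) 251.5788459777832 183.8401985168457
pt [0.57543039 0.16001997 0.03      ] tool [ 0.00253955 -0.00033506  0.12993645]
```

View pics/w2z.png

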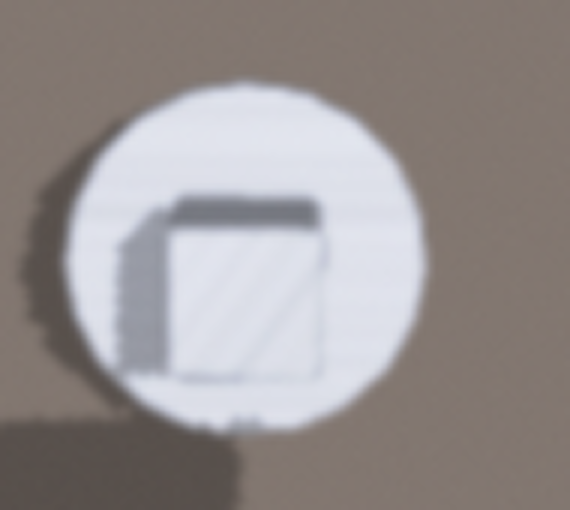

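Both views put the plug at (0.575, 0.160), and the head is square to the tool. I'll centre on it and descend.

>>> move_arm --pt "0.01 0 0.2 0 0 0 1" --pt "0.02 0 0.5 0 0 0 1" --pt "0.024 0 0.75 0 0 0 1" --pt "0.024 0 0.85 0 0 0 1" --pt "0.024 0 0.9 0 0 0 1" --pt "0.024 0 0.9 0 0 0 1" --pt "0.024 0 0.9 0 0 0 1"

```text
t: 4.45
tool_pos: [0.5762, 0.1609, 0.0702]
orientation: [1.21, 2.897, 0.002]
force: [0.0, -0.4, -0.1]
opening: 0.0928
```

```bash
python3 snap.py w3; python3 meas.py w3 .03 170 180,330,170,320
```

```text
4.45 [0.57616681 0.16090899 0.07023816] [1.21005921e+00 2.89717721e+00 1.94531189e-03] [ 0.00562302 -0.43872857 -0.1435942 ] 0.09283358691293006
(52.679630279541016, 77.969970703125) 247.66756439208984 202.7259750366211
pt [0.56745616 0.16565968 0.03      ] tool [ 0.00955201 -0.00293107  0.04022091]
```

View pics/w3.png

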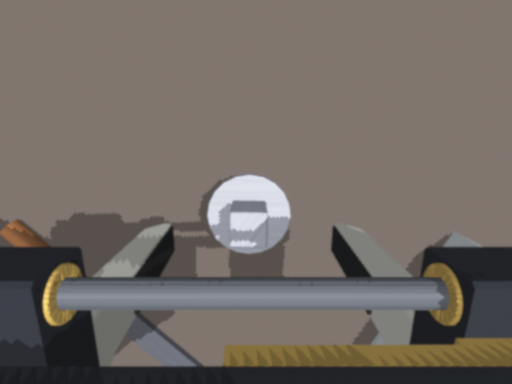

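The flange is at about (249,214), spanning 207–290 by 175–254, and the head is clear between the open fingers.

```bash
python3 - <<'E'
from h import *
w=np.load("pics/w3.npz");T=R.from_rotvec(w["ori"])
for u,v,z in[(248.7,214.3,.03)]:
    P=ray(w,u,v,z);print(P,T.inv().apply(P-w["tp"]))
f=w["frame"][:,:,::-1]
cv2.imwrite("pics/w3q.png",cv2.resize(f[165:265,195:305],None,fx=6,fy=6,interpolation=cv2.INTER_CUBIC))
cc=np.load("pics/w3.npz")
import math
for cx,cy in[(.5754,.160),(.576,.161)]:
  print(proj(w,[[cx+.03*math.cos(a),cy+.03*math.sin(a),.03] for a in np.linspace(0,2*math.pi,361)]).min(0),proj(w,[[cx+.03*math.cos(a),cy+.03*math.sin(a),.03] for a in np.linspace(0,2*math.pi,361)]).max(0))
E
```

```text
[0.57405773 0.15999457 0.03      ] [ 0.00088221 -0.00221782  0.04023303]
[208.26000863 174.5380896 ] [291.78315065 253.73635258]
[209.81998675 174.12830449] [293.37037116 253.37985726]
```

View pics/w3q.png

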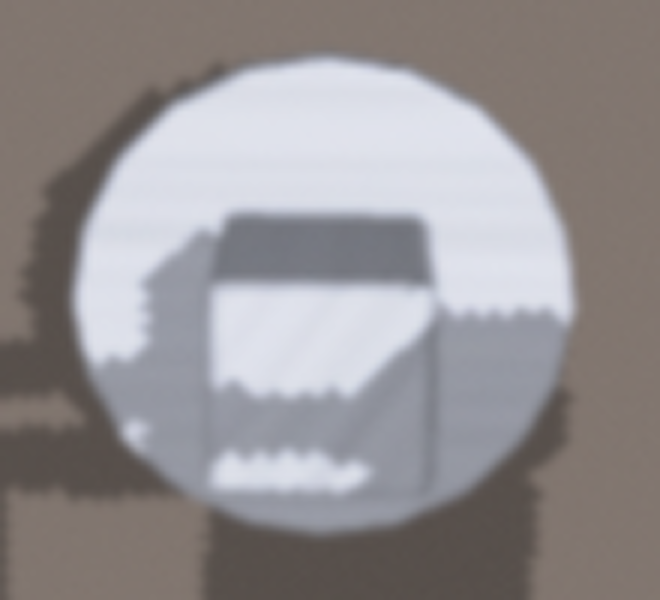

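>>> move_arm --pt "0.005 -0.015 0.1 0 0 0 1" --pt "0.005 -0.015 0.22 0 0 0 1" --pt "0.005 -0.015 0.32 0 0 0 1" --pt "0.005 -0.015 0.36 0 0 0 1" --pt "0.005 -0.015 0.36 0 0 0 1" --pt "0.005 -0.015 0.36 0 0 0 1"

```text
t: 5.1
tool_pos: [0.5736, 0.16, 0.0325]
orientation: [-1.21, -2.899, 0.0]
force: [0.4, 0.8, 0.6]
opening: 0.0932
```

>>> move_arm --pt "0 0 0 0 0 0 -0.3" --pt "0 0 0 0 0 0 -0.4" --pt "0 0 0 0 0 0 -0.45" --pt "0 0 0 0 0 0 -0.6" --pt "0 0 0 0 0 0 -0.6" --pt "0 0 0 0 0 0 -0.6" --squeeze 8

```text
t: 5.7
tool_pos: [0.5737, 0.16, 0.0327]
orientation: [1.21, 2.899, 0.0]
force: [0.2, -0.1, -0.5]
opening: 0.0494
```

>>> move_arm --pt "0 0 0 0 0 0 -0.6" --pt "0 0 0 0 0 0 -0.6" --pt "0 0 0 0 0 0 -0.6" --pt "0 0 0 0 0 0 -0.6" --pt "0 0 0 0 0 0 -0.6" --pt "0 0 0 0 0 0 -0.6"

```text
t: 6.3
tool_pos: [0.5736, 0.1601, 0.0326]
orientation: [-1.21, -2.899, 0.0]
force: [-0.3, 0.3, -0.4]
opening: 0.0238
```

```bash
python3 snap.py w4
```

```text
6.3 [0.57361012 0.16006655 0.0326265 ] [-1.20989117e+00 -2.89918102e+00  5.13847550e-05] [-0.28722881  0.2661217  -0.40021919] 0.023796562472746585
```

View pics/w4.png

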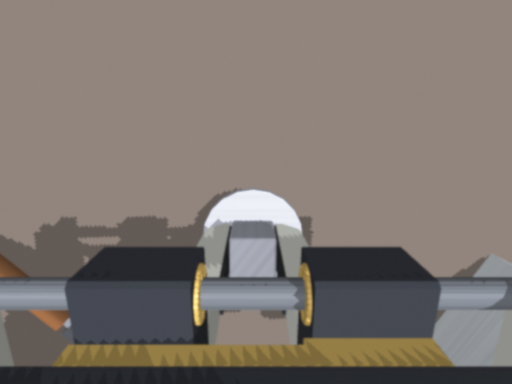

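The head is gripped squarely with the opening at 23.8 mm. I'll open, turn 90° and grip again to centre the other axis.

>>> move_arm --pt "0 0 0 0 0 0 0.1" --pt "0 0 0 0 0 0 0.1" --pt "0 0 0 0 0 0 0.1" --pt "0 0 0 0 0 0 0.1" --pt "0 0 0 0 0 0 0.1" --pt "0 0 0 0 0 0.03 0.1" --pt "0 0 0 0 0 0.06 0.1" --pt "0 0 0 0 0 0.1 0.1"

```text
t: 7.15
tool_pos: [0.5736, 0.1601, 0.0327]
orientation: [1.654, 2.671, -0.0]
force: [-0.2, -0.1, -0.5]
opening: 0.0513
```

>>> move_arm --pt "0 0 0 0 0 0.04 0.1" --pt "0 0 0 0 0 0.08 0.1" --pt "0 0 0 0 0 0.12 0.1" --pt "0 0 0 0 0 0.16 0.1" --pt "0 0 0 0 0 0.2 0.1"

```text
t: 7.65
tool_pos: [0.5736, 0.1601, 0.0326]
orientation: [2.4, 2.028, -0.0]
force: [0.1, 0.0, 0.5]
opening: 0.0511
```

>>> move_arm --pt "0 0 0 0 0 0.04 0.1" --pt "0 0 0 0 0 0.08 0.1" --pt "0 0 0 0 0 0.12 0.1" --pt "0 0 0 0 0 0.16 0.1" --pt "0 0 0 0 0 0.2 0.1" --pt "0 0 0 0 0 0.2 0.1" --pt "0 0 0 0 0 0.2 0.1"

```text
t: 8.35
tool_pos: [0.5736, 0.1601, 0.0326]
orientation: [-2.903, -1.2, 0.0]
force: [1.4, -0.5, -0.4]
opening: 0.0513
```

>>> move_arm --pt "0 0 0 0 0 0 -0.4" --pt "0 0 0 0 0 0 -0.4" --pt "0 0 0 0 0 0 -0.45" --pt "0 0 0 0 0 0 -0.6" --pt "0 0 0 0 0 0 -0.6" --pt "0 0 0 0 0 0 -0.6" --pt "0 0 0 0 0 0 -0.6" --pt "0 0 0 0 0 0 -0.6"

```text
t: 9.15
tool_pos: [0.5738, 0.16, 0.0327]
orientation: [2.905, 1.195, 0.0]
force: [0.8, -1.6, 0.4]
opening: 0.0242
```

>>> move_arm --pt "0 0 0 0 0 0 -0.6" --pt "0 0 0 0 0 0 -0.6" --pt "0 0 -0.1 0 0 0 -0.6" --pt "0 0 -0.3 0 0 0 -0.6" --pt "0 0 -0.55 0 0 0 -0.6" --pt "0 0 -0.8 0 0 0 -0.6" --pt "0 0 -1 0 0 0 -0.6" --squeeze 25

```text
t: 9.85
tool_pos: [0.5736, 0.1603, 0.1344]
orientation: [-2.905, -1.195, -0.001]
force: [0.4, -0.9, -2.1]
opening: 0.0236
```

>>> move_arm --pt "0 0 -0.25 0 0 0 -0.6" --pt "0 0 -0.5 0 0 0 -0.6" --pt "-0.1 0.05 -0.7 0 0 0 -0.6" --pt "-0.3 0.15 -0.8 0 0 0 -0.6" --pt "-0.55 0.28 -0.85 0 0 0 -0.6" --pt "-0.82 0.41 -0.85 0 0 0 -0.6"

```text
t: 10.45
tool_pos: [0.544, 0.0729, 0.2191]
orientation: [2.905, 1.196, 0.002]
force: [-0.3, -0.1, -2.8]
opening: 0.024
```

>>> move_arm --pt "-0.27 0.14 0 0 0 0 -0.6" --pt "-0.55 0.28 0 0 0 0 -0.6" --pt "-0.82 0.41 0 0 0 0 -0.6"

```text
t: 10.75
tool_pos: [0.5137, -0.0145, 0.2178]
orientation: [-2.905, -1.195, 0.001]
force: [1.2, -0.9, -2.8]
opening: 0.0242
```

>>> move_arm --pt "-0.27 0.14 0 0 0 0 -0.6" --pt "-0.55 0.28 0 0 0 0 -0.6" --pt "-0.82 0.41 0 0 0 0 -0.6"

```text
t: 11.05
tool_pos: [0.4843, -0.1012, 0.2178]
orientation: [-2.905, -1.195, 0.0]
force: [1.2, -0.2, -3.7]
opening: 0.0241
```

>>> move_arm --pt "-0.27 0.14 0 0 0 0 -0.6" --pt "-0.55 0.28 0 0 0 0 -0.6" --pt "-0.75 0.38 0 0 0 0 -0.6" --pt "-0.82 0.41 0 0 0 0 -0.6" --pt "-0.82 0.41 0 0 0 0 -0.6" --pt "-0.82 0.41 0 0 0 0 -0.6"

```text
t: 11.65
tool_pos: [0.4559, -0.1864, 0.2176]
orientation: [-2.905, -1.194, -0.0]
force: [-0.4, -0.6, -3.5]
opening: 0.024
```

```bash
python3 snap.py w5
```

```text
11.65 [ 0.45593927 -0.18639952  0.21764874] [-2.90492525e+00 -1.19434863e+00 -3.91720950e-04] [-0.36391835 -0.56517113 -3.47527966] 0.023984820715780158
```

View pics/w5.png

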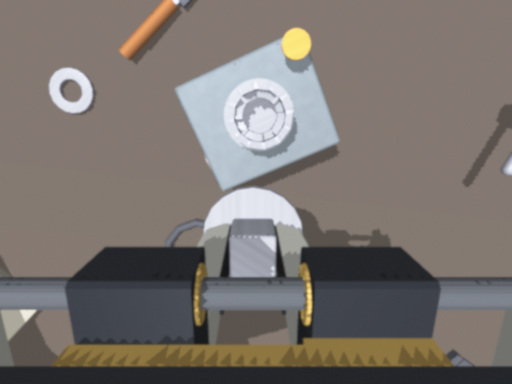

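The plug is held upright. The neck rim is in view at about (259,115) and the breather at (297,43). I'll zoom on the neck.

```bash
cat > fit.py <<'E'
import sys
from h import *
from scipy.optimize import minimize
# usage: fit by edge gradient: circle radius 30mm at z=.094 maximise radial gradient
n=sys.argv[1]; x0=float(sys.argv[2]);y0=float(sys.argv[3]); z=float(sys.argv[4]); r=float(sys.argv[5])
w=np.load(f"pics/{n}.npz"); g=cv2.GaussianBlur(cv2.cvtColor(w["frame"],cv2.COLOR_RGB2GRAY),(0,0),.8).astype(np.float32)
a=np.linspace(0,2*np.pi,180,endpoint=False)
def circ(x,y,rr): return proj(w,np.c_[x+rr*np.cos(a),y+rr*np.sin(a),np.full(180,z)]).astype(np.float32)
def samp(p): return cv2.remap(g,p[:,0].reshape(-1,1),p[:,1].reshape(-1,1),cv2.INTER_LINEAR)[:,0]
def f(p):
    d=samp(circ(p[0],p[1],r-.0008))-samp(circ(p[0],p[1],r+.0008)); return -np.mean(np.clip(d,0,60))
G=[(f((x0+i*.0005,y0+j*.0005)),x0+i*.0005,y0+j*.0005) for i in range(-14,15) for j in range(-14,15)]
b=min(G); o=minimize(f,b[1:],method="Nelder-Mead",options=dict(initial_simplex=[b[1:],(b[1]+.0005,b[2]),(b[1],b[2]+.0005)]))
print("circle",o.x,o.fun)
P=np.r_[o.x,z]; 
if "tp" in w: print("tool",R.from_rotvec(w["ori"]).inv().apply(P-w["tp"]))
im=w["frame"][:,:,::-1].copy(); im=cv2.resize(im,None,fx=4,fy=4,interpolation=cv2.INTER_CUBIC)
c=(circ(*o.x,r)*4+1.5); cv2.polylines(im,[c.astype(int).reshape(-1,1,2)],True,(0,0,255),1)
m=c.mean(0).astype(int); cv2.imwrite(f"pics/{n}f.png",im[max(0,m[1]-250):m[1]+250,max(0,m[0]-250):m[0]+250])
E
python3 fit.py w5 .506 -.141 .094 .03; python3 fit.py top0 .506 -.141 .094 .03;python3 fit.py scene0 .506 -.141 .094 .03; echo plug; for n in top0 scene0 w1 w2 w3; do python3 fit.py $n .574 .159 .03 .03; done
```

```text
circle [ 0.50955575 -0.14327021] -15.724821090698242
tool [0.06838499 0.00712784 0.12367927]
circle [ 0.50799054 -0.14274097] -11.878928184509277
circle [ 0.50484375 -0.1438125 ] -5.6200737953186035
plug
circle [0.57250195 0.15906934] -21.14263153076172
circle [0.57128516 0.15813086] -7.789783954620361
circle [0.5745257  0.15936527] -51.49381637573242
tool [0.00431848 0.00308205 0.12442468]
circle [0.57431393 0.15937362] -51.078609466552734
tool [ 0.0028584  -0.00158509  0.12993457]
circle [0.57424622 0.15944881] -49.51213073730469
tool [ 0.00036154 -0.00246739  0.04023321]
```

View pics/w5f.png

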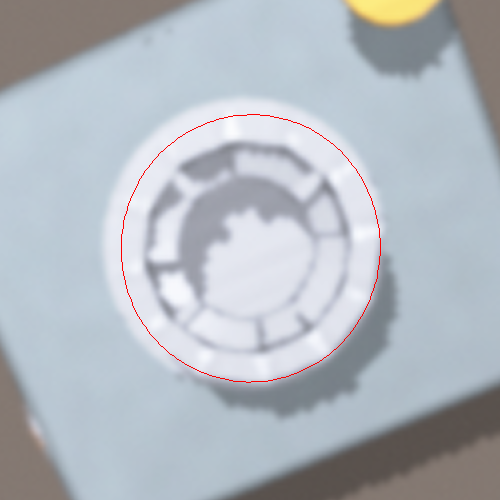

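>>> move_arm --pt "0 0.02 0.1 0 0 0 -0.6" --pt "0 0.05 0.3 0 0 0 -0.6" --pt "0 0.07 0.45 0 0 0 -0.6" --pt "0 0.07 0.5 0 0 0 -0.6" --pt "0 0.07 0.5 0 0 0 -0.6" --pt "0 0.07 0.5 0 0 0 -0.6"

```text
t: 12.3
tool_pos: [0.461, -0.1921, 0.168]
orientation: [2.905, 1.195, 0.0]
force: [0.1, -0.6, -3.8]
opening: 0.0239
```

```bash
python3 snap.py w6; sed -i 's/^def f(p):/SG=1 if len(sys.argv)<7 else -1\ndef f(p):/; s/np.clip(d,0,60)/np.clip(SG*d,0,60)/' fit.py; python3 fit.py w6 .509 -.142 .094 .03; python3 fit.py w6 .509 -.142 .094 .0235 -1; python3 - <<'E'
from h import *
w=np.load("pics/w6.npz"); a=np.linspace(0,6.2832,100)
im=cv2.resize(w["frame"][:,:,::-1].copy(),None,fx=4,fy=4,interpolation=cv2.INTER_CUBIC)
for r in(.0235,.03):
    c=proj(w,np.c_[.509+r*np.cos(a),-.142+r*np.sin(a),a*0+.094])*4+1.5; cv2.polylines(im,[c.astype(int).reshape(-1,1,2)],True,(0,0,255),1)
m=c.mean(0).astype(int); cv2.imwrite("pics/w6g.png",im[max(0,m[1]-290):m[1]+290,m[0]-300:m[0]+300])
E
```

```text
12.3 [ 0.46096833 -0.1921269   0.16801392] [2.90532914e+00 1.19474493e+00 3.24514451e-04] [ 0.10180685 -0.60678326 -3.84963989] 0.023869153983942553
circle [ 0.50877449 -0.14304455] -17.8701229095459
tool [ 0.06849648 -0.0012717   0.07402149]
circle [ 0.50934719 -0.14240437] -30.108116149902344
tool [ 0.06935386 -0.00132379  0.07402157]
```

View pics/w6g.png

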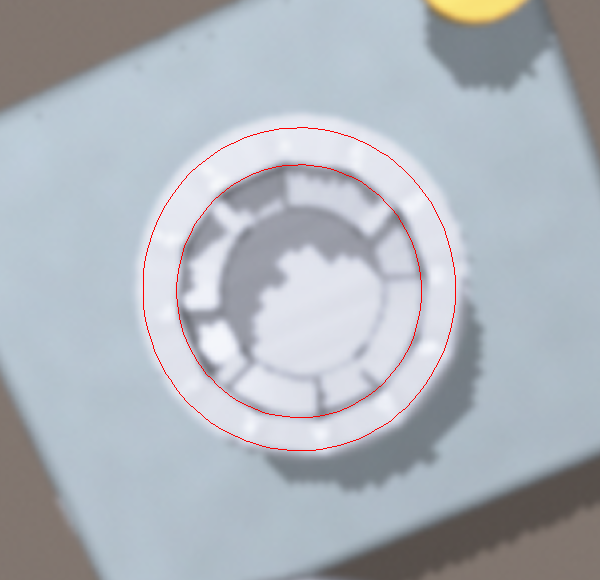

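>>> move_arm --pt "0.1 0 0 0 0 0 -0.6" --pt "0.3 -0.01 0 0 0 0 -0.6" --pt "0.5 -0.015 0 0 0 0 -0.6" --pt "0.64 -0.015 0 0 0 0 -0.6" --pt "0.69 -0.015 0 0 0 0 -0.6" --pt "0.69 -0.015 0.15 0 0 0 -0.6" --pt "0.69 -0.015 0.3 0 0 0 -0.6" --pt "0.69 -0.015 0.35 0 0 0 -0.6"

```text
t: 13.15
tool_pos: [0.5065, -0.1424, 0.1292]
orientation: [-2.903, -1.193, 0.006]
force: [-0.5, -0.1, -2.4]
opening: 0.0239
```

```bash
python3 - <<'E'
from plant import *
import cv2,numpy as np
a=[]
for n,(y,x) in {"scene":(140,145),"top":(165,320)}.items():
    c=read_camera(n); np.savez(f"pics/{n}1.npz",**c); f=c["frame"][:,:,::-1]
    a.append(cv2.resize(f[y:y+75,x:x+75],(390,390),interpolation=cv2.INTER_CUBIC))
cv2.imwrite("pics/st1.png",np.hstack(a)); s=read_state();print(s["t"],s["tool_pos"],s["force"])
E
```

```text
13.25 [ 0.50698523 -0.14251207  0.13029773] [-0.23557466 -0.15945628 -2.77167579]
```

View pics/st1.png

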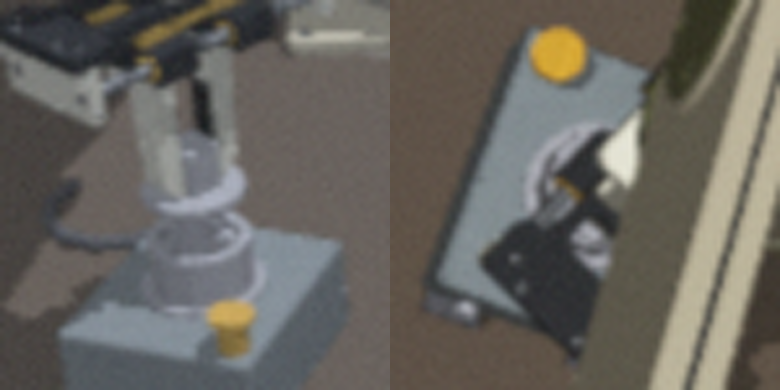

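The scene view shows the plug above the neck, roughly centred. I'll let the arm settle and read its pose.

>>> move_arm --pt "0 0 0 0 0 0 -0.6" --pt "0 0 0 0 0 0 -0.6" --pt "0 0 0 0 0 0 -0.6"

```text
t: 13.55
tool_pos: [0.5091, -0.1429, 0.1334]
orientation: [2.905, 1.194, 0.001]
force: [-1.0, 0.7, -3.3]
opening: 0.0239
```

>>> move_arm --pt "0.006 -0.006 0.03 0 0 0 -0.6" --pt "0.006 -0.006 0.06 0 0 0 -0.6" --pt "0.006 -0.006 0.08 0 0 0 -0.6" --pt "0.006 -0.006 0.1 0 0 0 -0.6" --pt "0.006 -0.006 0.12 0 0 0 -0.6" --pt "0.006 -0.006 0.13 0 0 0 -0.6" --pt "0.006 -0.006 0.13 0 0 0 -0.6"

```text
t: 14.25
tool_pos: [0.5086, -0.1417, 0.1194]
orientation: [-2.905, -1.194, 0.001]
force: [0.4, 0.3, -3.4]
opening: 0.024
```

>>> move_arm --pt "0 0 0.01 0 0 0 -0.6" --pt "0 0 0.02 0 0 0 -0.6" --pt "0 0 0.03 0 0 0 -0.6" --pt "0 0 0.03 0 0 0 -0.6"

```text
t: 14.65
tool_pos: [0.5086, -0.1417, 0.1165]
orientation: [-2.905, -1.194, 0.0]
force: [-0.9, -0.1, -3.1]
opening: 0.0235
```

>>> move_arm --pt "0 0 0.007 0 0 0 -0.6" --pt "0 0 0.014 0 0 0 -0.6" --pt "0 0 0.014 0 0 0 -0.6"

```text
t: 14.95
tool_pos: [0.5087, -0.1417, 0.1151]
orientation: [-2.906, -1.194, 0.0]
force: [-0.0, 0.4, -3.0]
opening: 0.0237
```

>>> move_arm --pt "0 0 0.007 0 0 0 -0.6" --pt "0 0 0.014 0 0 0 -0.6" --pt "0 0 0.014 0 0 0 -0.6"

```text
t: 15.25
tool_pos: [0.5087, -0.1417, 0.1137]
orientation: [-2.905, -1.195, 0.0]
force: [0.6, -0.2, -3.2]
opening: 0.0236
```

>>> move_arm --pt "0 0 0.007 0 0 0 -0.6" --pt "0 0 0.014 0 0 0 -0.6" --pt "0 0 0.014 0 0 0 -0.6"

```text
t: 15.55
tool_pos: [0.5091, -0.1419, 0.1134]
orientation: [2.905, 1.194, 0.001]
force: [-3.7, 0.6, 4.8]
opening: 0.0237
```

>>> move_arm --pt "0 0 0.007 0 0 0 -0.6" --pt "0 0 0.007 0 0 0 -0.6"

```text
t: 15.75
tool_pos: [0.5092, -0.142, 0.1133]
orientation: [2.905, 1.194, 0.001]
force: [-5.7, 0.8, 9.5]
opening: 0.024
```

Contact comes at TCP z ≈ 0.1134, so the flange is about 11 mm above the rim and resting on the ridges. I'll ease off and turn anticlockwise, following the climb.

>>> move_arm --pt "0 0 -0.007 0 0 -0.016 -0.6" --pt "0 0 -0.009 0 0 -0.032 -0.6" --pt "0 0 -0.012 0 0 -0.048 -0.6" --pt "0 0 -0.015 0 0 -0.064 -0.6" --squeeze 20

```text
t: 16.15
tool_pos: [0.5096, -0.1421, 0.1142]
orientation: [2.768, 1.482, 0.002]
force: [-0.3, 0.2, 2.5]
opening: 0.024
```

>>> move_arm --pt "0 0 -0.002 0 0 -0.016 -0.6" --pt "0 0 -0.005 0 0 -0.032 -0.6" --pt "0 0 -0.007 0 0 -0.048 -0.6" --pt "0 0 -0.01 0 0 -0.064 -0.6"

```text
t: 16.55
tool_pos: [0.5088, -0.1417, 0.114]
orientation: [-2.607, -1.753, -0.0]
force: [0.3, 0.1, -2.8]
opening: 0.0238
```

>>> move_arm --pt "0 0 -0.002 0 0 -0.016 -0.6" --pt "0 0 -0.005 0 0 -0.032 -0.6" --pt "0 0 -0.005 0 0 -0.032 -0.6"

```text
t: 16.85
tool_pos: [0.5088, -0.1417, 0.1145]
orientation: [-2.517, -1.881, -0.0]
force: [0.2, 0.6, -2.6]
opening: 0.024
```

The contact is gone and the reading is just the plug's weight, so it has passed the top of a ridge. I'll lower gently to find how far it drops.

>>> move_arm --pt "0 0 0.007 0 0 0 -0.6" --pt "0 0 0.014 0 0 0 -0.6" --pt "0 0 0.021 0 0 0 -0.6" --pt "0 0 0.021 0 0 0 -0.6"

```text
t: 17.25
tool_pos: [0.5089, -0.1419, 0.1126]
orientation: [2.517, 1.879, 0.0]
force: [1.1, -1.5, -2.2]
opening: 0.024
```

>>> move_arm --pt "0 0 0.007 0 0 0 -0.6" --pt "0 0 0.014 0 0 0 -0.6" --pt "0 0 0.02 0 0 0 -0.6" --pt "0 0 0.02 0 0 0 -0.6"

```text
t: 17.65
tool_pos: [0.5088, -0.1418, 0.1106]
orientation: [2.517, 1.879, 0.0]
force: [1.5, -1.2, -1.7]
opening: 0.0239
```

>>> move_arm --pt "0 0 0.006 0 0 0 -0.6" --pt "0 0 0.012 0 0 0 -0.6" --pt "0 0 0.012 0 0 0 -0.6"

```text
t: 17.95
tool_pos: [0.5088, -0.1418, 0.1094]
orientation: [2.517, 1.879, 0.0]
force: [1.6, -1.5, -3.0]
opening: 0.0235
```

>>> move_arm --pt "0 0 0.006 0 0 0 -0.6" --pt "0 0 0.012 0 0 0 -0.6" --pt "0 0 0.012 0 0 0 -0.6"

```text
t: 18.25
tool_pos: [0.5088, -0.1417, 0.1081]
orientation: [2.517, 1.88, -0.0]
force: [1.3, -1.7, -1.6]
opening: 0.0242
```

>>> move_arm --pt "0 0 0.006 0 0 0 -0.6" --pt "0 0 0.012 0 0 0 -0.6" --pt "0 0 0.012 0 0 0 -0.6"

```text
t: 18.55
tool_pos: [0.5088, -0.1418, 0.107]
orientation: [2.517, 1.88, 0.0]
force: [1.5, -2.1, -1.2]
opening: 0.0237
```

>>> move_arm --pt "0 0 0.005 0 0 0 -0.6" --pt "0 0 0.01 0 0 0 -0.6" --pt "0 0 0.01 0 0 0 -0.6"

```text
t: 18.85
tool_pos: [0.5088, -0.1418, 0.1065]
orientation: [2.517, 1.879, 0.0]
force: [-1.8, -1.3, 4.3]
opening: 0.0237
```

It drops to contact at TCP z ≈ 0.1066, with the flange about 4 mm above the rim. That is the true thread start, so I'll run it in clockwise at 5 mm/rad.

>>> move_arm --pt "0 0 -0.001 0 0 0.012 -0.6" --pt "0 0 0.001 0 0 0.024 -0.6" --pt "0 0 0.003 0 0 0.036 -0.6" --pt "0 0 0.005 0 0 0.048 -0.6"

```text
t: 19.25
tool_pos: [0.5089, -0.1413, 0.1058]
orientation: [-2.652, -1.683, -0.001]
force: [-1.5, 0.8, 4.2]
opening: 0.024
```

>>> move_arm --pt "0 0 0.002 0 0 0.012 -0.6" --pt "0 0 0.004 0 0 0.024 -0.6" --pt "0 0 0.006 0 0 0.036 -0.6" --pt "0 0 0.0075 0 0 0.048 -0.6"

```text
t: 19.65
tool_pos: [0.5089, -0.1413, 0.1051]
orientation: [-2.772, -1.478, -0.001]
force: [-1.2, 0.9, 4.1]
opening: 0.024
```

```bash
python3 -c "
from plant import *
s=read_state();print(s['tool_pos'],s['orientation'],s['force'],s['wrist_torque'],s['q'])"
```

```text
[ 0.50891913 -0.14128446  0.10511772] [-2.77165017e+00 -1.47809053e+00 -9.76935444e-04] [-1.19616124  0.895721    4.06685938] [0.25069    0.05009957 0.01536378] [-3.68436635e-01  2.09643523e-02  1.81512932e+00  7.90466112e-04
  1.30543059e+00  2.22306797e-01]
```

>>> move_arm --pt "0 0 0.002 0 0 0.012 -0.6" --pt "0 0 0.004 0 0 0.024 -0.6" --pt "0 0 0.006 0 0 0.036 -0.6" --pt "0 0 0.0075 0 0 0.048 -0.6"

```text
t: 20.05
tool_pos: [0.5089, -0.1412, 0.1044]
orientation: [-2.875, -1.265, -0.001]
force: [-1.1, 1.3, 4.0]
opening: 0.0237
```

>>> move_arm --pt "0 0 0.002 0 0 0.012 -0.6" --pt "0 0 0.004 0 0 0.024 -0.6" --pt "0 0 0.006 0 0 0.036 -0.6" --pt "0 0 0.0075 0 0 0.048 -0.6"

```text
t: 20.45
tool_pos: [0.5089, -0.1412, 0.1036]
orientation: [-2.962, -1.045, -0.001]
force: [-1.2, 1.5, 4.1]
opening: 0.0236
```

>>> move_arm --pt "0 0 0.002 0 0 0.012 -0.6" --pt "0 0 0.004 0 0 0.024 -0.6" --pt "0 0 0.006 0 0 0.036 -0.6" --pt "0 0 0.0075 0 0 0.048 -0.6"

```text
t: 20.85
tool_pos: [0.5089, -0.1412, 0.1029]
orientation: [-3.032, -0.819, -0.001]
force: [-1.2, 2.1, 3.8]
opening: 0.0234
```

```bash
cat > st.py <<'E'
from plant import *
import numpy as np
from h import R
s=read_state();M=R.from_rotvec(s['orientation']).as_matrix();print(s['t'],s['tool_pos'].round(4),'yaw',np.arctan2(M[1,0],M[0,0]).round(3),s['force'].round(1),s['wrist_torque'].round(2),s['opening'])
E
python3 st.py
```

```text
20.85 [ 0.5089 -0.1412  0.1029] yaw 0.527 [-1.2  2.1  3.8] [0.38 0.09 0.04] 0.023384065317136587
```

>>> move_arm --pt "0 0 0.0015 0 0 0.008 -0.6" --pt "0 0 0.003 0 0 0.016 -0.6" --pt "0 0 0.004 0 0 0.024 -0.6"

```text
t: 21.15
tool_pos: [0.5089, -0.1415, 0.1026]
orientation: [-3.061, -0.705, -0.001]
force: [-3.6, 1.2, 6.2]
opening: 0.0239
```

```bash
python3 st.py; python3 - <<'E'
from plant import *
import cv2
c=read_camera("scene");f=c["frame"][:,:,::-1]
cv2.imwrite("pics/s2.png",cv2.resize(f[150:230,145:225],(560,560),interpolation=cv2.INTER_CUBIC))
E
```

```text
21.15 [ 0.5089 -0.1415  0.1026] yaw 0.452 [-3.6  1.2  6.2] [0.37 0.42 0.16] 0.023877639035995466
```

View pics/s2.png

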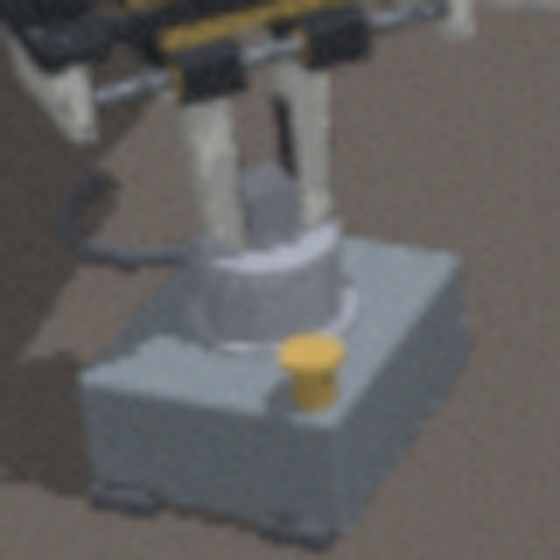

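The flange looks flat on the rim, and both force and torque are rising. One more small turn will confirm the seat.

>>> move_arm --pt "0 0 0 0 0 0.008 -0.6" --pt "0 0 0 0 0 0.016 -0.6" --pt "0 0 0 0 0 0.016 -0.6"

```text
t: 21.5
tool_pos: [0.5087, -0.1416, 0.1026]
orientation: [-3.078, -0.627, 0.0]
force: [-2.9, 0.2, 6.1]
opening: 0.0239
```

```bash
python3 st.py
```

```text
21.5 [ 0.5087 -0.1416  0.1026] yaw 0.402 [-2.9  0.2  6.1] [0.4  0.51 0.04] 0.02393251048468025
```

z stays at 0.1026 m while turning, so the plug is seated. I'll unload, release and retract.

>>> move_arm --pt "0 0 -0.006 0 0 0 -0.6" --pt "0 0 -0.012 0 0 0 -0.6" --pt "0 0 -0.012 0 0 0 -0.5" --pt "0 0 -0.012 0 0 0 0" --pt "0 0 -0.012 0 0 0 0.2" --pt "0 0 -0.012 0 0 0 0.2" --pt "0 0 -0.012 0 0 0 0.2" --pt "0 0 -0.012 0 0 0 0.2"

```text
t: 22.3
tool_pos: [0.5088, -0.1418, 0.1034]
orientation: [3.078, 0.629, 0.0]
force: [0.2, -0.2, -0.5]
opening: 0.0548
```

>>> move_arm --pt "0 0 -0.05 0 0 0 0.2" --pt "0 0 -0.2 0 0 0 0.2" --pt "0 0 -0.4 0 0 0 0.2" --pt "0 0 -0.6 0 0 0 0.2" --pt "0 0 -0.75 0 0 0 0.2" --pt "0 0 -0.8 0 0 0 0.2" --pt "0 0 -0.8 0 0 0 0.2" --pt "0 0 -0.8 0 0 0 0.2"

```text
t: 23.1
tool_pos: [0.5084, -0.1416, 0.1826]
orientation: [-3.078, -0.629, 0.001]
force: [0.5, 0.0, -0.5]
opening: 0.0559
```

```bash
python3 snap.py w7; python3 fit.py w7 .509 -.142 .1 .03;python3 - <<'E'
from plant import *
import cv2,numpy as np
from h import *
c=read_camera("scene");f=c["frame"][:,:,::-1]
w=np.load("pics/w7.npz")["frame"][:,:,::-1]
cv2.imwrite("pics/s3.png",np.hstack([cv2.resize(f[155:235,140:215],(390,416),interpolation=cv2.INTER_CUBIC),cv2.resize(w[:,56:456],(400,384))[:384].copy() if 0 else cv2.resize(w[100:300,156:356],(400,416))]))
E
```

```text
23.1 [ 0.50838563 -0.14162155  0.18262859] [-3.07750863e+00 -6.28751922e-01  1.28770051e-03] [ 0.52800964  0.00053115 -0.45897314] 0.055913372796171625
circle [ 0.51056075 -0.14184232] -20.99687957763672
tool [0.00197213 0.00111122 0.08262651]
```

View pics/s3.png

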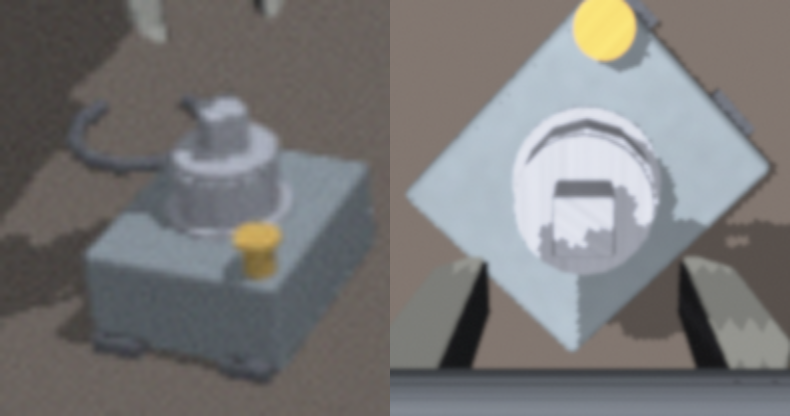

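The scene view shows the plug seated square. A tilted wrist view should show the gap between flange and rim directly.

>>> move_arm --pt "0.08 0 -0.02 0 -0.03 0 0.2" --pt "0.2 0 -0.02 0 -0.07 0 0.2" --pt "0.35 0 -0.02 0 -0.11 0 0.2" --pt "0.48 0 0 0 -0.15 0 0.2" --pt "0.57 0 0 0 -0.18 0 0.2" --pt "0.57 0 0 0 -0.194 0 0.2" --pt "0.57 0 0 0 -0.194 0 0.2" --pt "0.57 0 0 0 -0.194 0 0.2"

```text
t: 24.0
tool_pos: [0.5609, -0.1193, 0.1822]
orientation: [2.829, 0.579, -0.891]
force: [-0.1, -0.8, -0.1]
opening: 0.0558
```

```bash
python3 snap.py w8; python3 - <<'E'
from h import *
w=np.load("pics/w8.npz"); a=np.linspace(0,6.2832,100)
im=cv2.resize(w["frame"][:,:,::-1].copy(),None,fx=4,fy=4,interpolation=cv2.INTER_CUBIC)
c=proj(w,np.c_[.509+.03*np.cos(a),-.142+.03*np.sin(a),a*0+.1])*4
m=c.mean(0).astype(int); y0=max(0,m[1]-290);x0=max(0,m[0]-300)
raw=im[y0:m[1]+290,x0:m[0]+300].copy(); cv2.imwrite("pics/w8a.png",raw)
E
```

```text
24.0 [ 0.56094646 -0.11933056  0.18218903] [ 2.82925948  0.57880905 -0.89070287] [-0.07930736 -0.81368786 -0.10190687] 0.05575978090315632
```

View pics/w8a.png

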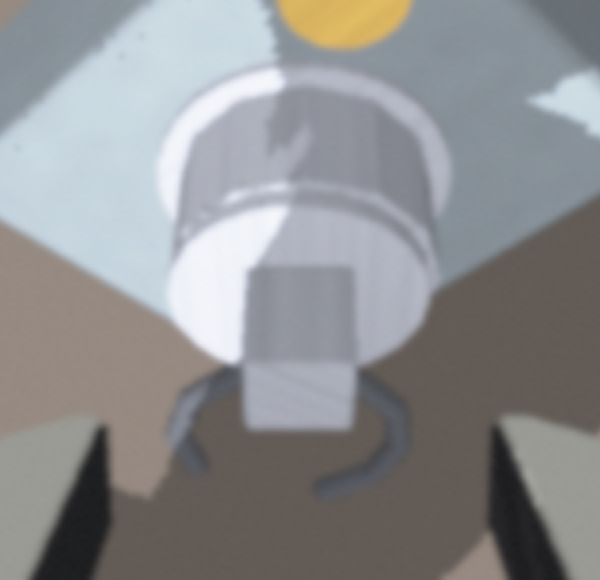

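```bash
python3 - <<'E'
from h import *
w=np.load("pics/w8.npz"); a=np.linspace(0,6.2832,200)
im=cv2.resize(w["frame"][:,:,::-1].copy(),None,fx=8,fy=8,interpolation=cv2.INTER_CUBIC)
def cr(z,r,cx=.509,cy=-.142): return proj(w,np.c_[cx+r*np.cos(a),cy+r*np.sin(a),a*0+z])
for z in(.06,.094,.097,.1): 
    p=cr(z,.03); k=p[:,1].argmin(); print(z,p[k],"x",p[:,0].min(),p[:,0].max())
g=cv2.cvtColor(w["frame"],cv2.COLOR_RGB2GRAY)
k=cr(.1,.03); u=int(k[k[:,1].argmin(),0]); v=int(k[:,1].min())
for uu in (u-12,u,u+12): print(uu,v-14,g[v-14:v+10,uu])
m=cr(.097,.03).mean(0)*8; x,y=m.astype(int)
raw=im[y-340:y+40,x-390:x+390].copy()
for z,col in((.094,(0,255,0)),(.1,(0,0,255))):
    c=(cr(z,.03)*8+3.5-np.array([x-390,y-340])).astype(int); 
    cv2.polylines(raw[:,390:],[ (c-[390,0]).reshape(-1,1,2)],True,col,1)
cv2.imwrite("pics/w8b.png",raw)
E
```

```text
0.06 [252.92545019 138.85710282] x 222.82249519819442 283.34618765140067
0.094 [252.86909666 164.91430737] x 220.39570103202846 285.6971916688231
0.097 [252.86365874 167.42873951] x 220.16306083170963 285.9225915093647
0.1 [252.85813762 169.98164024] x 219.92713627050227 286.1511779828141
240 155 [176 177 177 177 177 177 177 177 178 178 180 191 202 192 180 178 192 220
 237 243 243 243 243 243]
252 155 [172 172 171 168 163 155 150 146 146 154 166 168 160 155 153 161 173 180
 181 182 182 181 181 180]
264 155 [148 148 148 148 147 147 148 148 147 148 153 162 163 155 149 149 153 164
 176 182 183 183 183 183]
```

View pics/w8b.png

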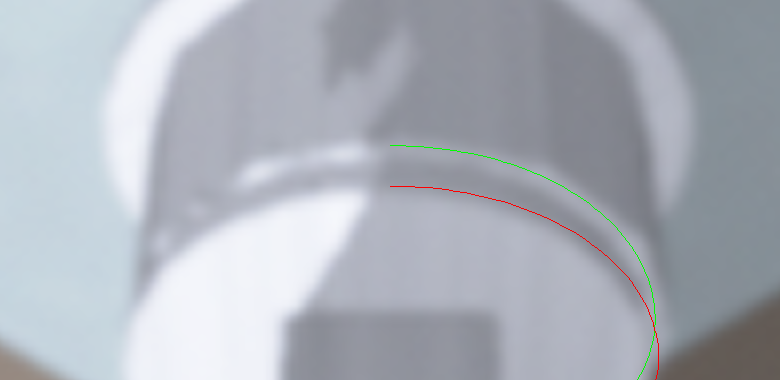

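```bash
cat > fit2.py <<'E'
import sys
from h import *
from scipy.optimize import least_squares
w=np.load(f"pics/{sys.argv[1]}.npz"); g=cv2.GaussianBlur(cv2.cvtColor(w["frame"],cv2.COLOR_RGB2GRAY),(0,0),.6).astype(np.float32)
def prof(p,q,n=81):  # along segment p->q
    t=np.linspace(0,1,n)[:,None]; s=(p+(q-p)*t).astype(np.float32)
    return s,cv2.remap(g,s[:,:1],s[:,1:],cv2.INTER_LINEAR)[:,0]
# per azimuth, radial search for strongest step near flange top edge
M=R.from_rotvec(w["ori"]).as_matrix(); yaw=np.arctan2(M[1,0],M[0,0])
for deg in range(-80,81,16):
    a=yaw+np.radians(deg); d=np.array([np.cos(a),np.sin(a)])
    o=np.array([.509,-.142]);P=lambda r,z:proj(w,[[*(o+r*d),z]])[0]
    p0=P(.03,.1); pr=P(.03,.094); n=P(.034,.1)-p0; n/=np.linalg.norm(n)
    s,v=prof(p0-n*4,p0+n*9,131)   # outward along image
    print(deg,"pred rim at",round(float((pr-p0)@n),2)," profile", " ".join(str(int(x)) for x in v[::5]))
E
python3 fit2.py w8
```

```text
-80 pred rim at 0.1  profile 181 181 180 177 174 170 167 164 161 157 153 147 141 137 132 128 125 121 117 114 111 108 106 103 100 99 97
-64 pred rim at 1.08  profile 177 176 174 169 164 158 152 151 153 155 158 157 154 149 143 140 138 138 139 140 140 140 140 141 141 141 141
-48 pred rim at 2.2  profile 181 180 177 173 167 160 152 146 142 143 146 151 157 162 164 164 161 156 148 140 133 129 128 130 134 138 143
-32 pred rim at 3.43  profile 183 182 180 177 173 168 161 155 150 147 145 146 149 153 159 163 165 163 158 152 146 141 137 135 134 134 134
-16 pred rim at 4.57  profile 182 182 181 179 176 171 166 161 156 153 150 149 149 151 155 158 161 163 161 159 155 151 148 146 145 144 144
0 pred rim at 5.07  profile 180 180 180 179 177 174 170 165 159 156 152 152 152 154 156 159 163 163 163 159 156 152 149 147 146 146 146
16 pred rim at 4.57  profile 244 244 243 242 240 235 229 219 208 195 185 181 179 181 184 188 193 195 193 190 186 182 179 178 177 177 177
32 pred rim at 3.44  profile 243 243 242 241 239 235 229 221 212 201 191 185 181 178 177 176 175 175 175 175 175 175 175 175 175 175 175
48 pred rim at 2.21  profile 243 243 243 242 241 238 233 225 216 206 197 190 188 188 187 186 182 178 175 176 179 188 198 205 211 214 214
64 pred rim at 1.09  profile 244 243 243 242 240 236 229 221 210 200 194 191 195 199 204 208 209 211 210 210 210 210 210 210 210 209 210
80 pred rim at 0.11  profile 241 241 241 240 240 238 236 232 227 222 217 214 212 211 211 210 210 209 209 209 209 208 208 208 208 208 208
```

```bash
python3 - <<'E'
from h import *
w=np.load("pics/w7.npz"); a=np.linspace(0,6.2832,200)
im=cv2.resize(w["frame"][:,:,::-1].copy(),None,fx=7,fy=7,interpolation=cv2.INTER_CUBIC)
def cr(z,r,cx=.509,cy=-.142): return proj(w,np.c_[cx+r*np.cos(a),cy+r*np.sin(a),a*0+z])
x,y=(cr(.1,.03).mean(0)*7).astype(int)
raw=im[y-295:y+295,x-390:x+390].copy()
for z,r,col in((.1,.03,(0,0,255)),):
    c=(cr(z,r)*7+3-np.array([x-390,y-295])).astype(int); cv2.polylines(raw,[c[::1].reshape(-1,1,2)],True,col,1)
cv2.imwrite("pics/w7b.png",raw)
E
```

```text
(no output)
```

View pics/w7b.png

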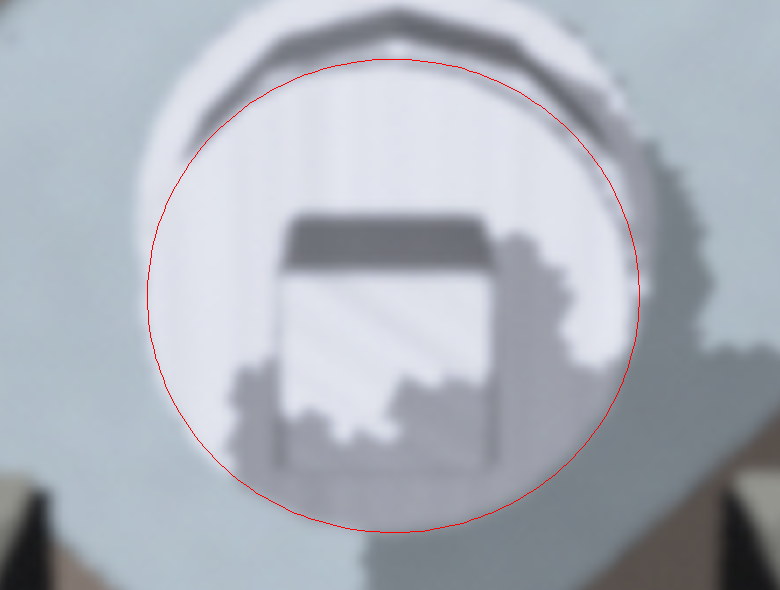

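>>> move_arm --pt "-0.06 0 0.03 0 0.03 0 0" --pt "-0.16 0 0.1 0 0.07 0 -0.4" --pt "-0.28 0 0.18 0 0.11 0 -0.8" --pt "-0.39 0 0.26 0 0.15 0 -0.9" --pt "-0.467 0 0.327 0 0.18 0 -1" --pt "-0.467 0 0.327 0 0.194 0 -1" --pt "-0.467 0 0.327 0 0.194 0 -1" --pt "-0.467 0 0.327 0 0.194 0 -1"

```text
t: 24.85
tool_pos: [0.5086, -0.1424, 0.1846]
orientation: [3.077, 0.626, 0.002]
force: [0.8, 0.7, 0.2]
opening: 0.001
```

>>> move_arm --pt "0 0 0.1 0 0 0 -1" --pt "0 0 0.25 0 0 0 -1" --pt "0 0 0.38 0 0 0 -1" --pt "0 0 0.45 0 0 0 -1" --pt "0 0 0.48 0 0 0 -1" --pt "0 0 0.5 0 0 0 -1" --pt "0 0 0.5 0 0 0 -1" --pt "0 0 0.5 0 0 0 -1"

```text
t: 25.65
tool_pos: [0.5091, -0.1419, 0.1338]
orientation: [3.077, 0.629, 0.001]
force: [-0.2, -0.1, 0.2]
opening: 0.0008
```

```bash
python3 st.py
```

```text
25.65 [ 0.5091 -0.1419  0.1338] yaw 0.403 [-0.2 -0.1  0.2] [ 0.01 -0.   -0.04] 0.0008082488598288326
```

Now a light touch on the head's top, expected at z ≈ 0.128 if the plug is seated.

>>> move_arm --pt "0 0 0.015 0 0 0 -1" --pt "0 0 0.03 0 0 0 -1" --pt "0 0 0.04 0 0 0 -1" --pt "0 0 0.045 0 0 0 -1" --pt "0 0 0.045 0 0 0 -1" --pt "0 0 0.045 0 0 0 -1"

```text
t: 26.25
tool_pos: [0.5088, -0.1417, 0.1288]
orientation: [-3.078, -0.629, -0.0]
force: [0.2, 0.0, 0.1]
opening: 0.0005
```

>>> move_arm --pt "0 0 0.005 0 0 0 -1" --pt "0 0 0.01 0 0 0 -1" --pt "0 0 0.01 0 0 0 -1"

```text
t: 26.55
tool_pos: [0.5089, -0.1418, 0.1283]
orientation: [3.078, 0.629, 0.0]
force: [-1.1, 0.3, 5.1]
opening: 0.0006
```

>>> move_arm --pt "0 0 0.005 0 0 0 -1" --pt "0 0 0.008 0 0 0 -1" --pt "0 0 0.008 0 0 0 -1"

```text
t: 26.85
tool_pos: [0.5089, -0.1418, 0.1283]
orientation: [3.078, 0.629, 0.001]
force: [-5.6, 1.5, 11.0]
opening: 0.0003
```

Firm contact at 0.1283 m, so the flange gap is about 0.3 mm or less. I'll retract and take a last look.

>>> move_arm --pt "0 0 -0.05 0 0 0 -1" --pt "0 0 -0.2 0 0 0 -1" --pt "0 0 -0.45 0 0 0 -1" --pt "0 0 -0.7 0 0 0 -1" --pt "0 0 -0.85 0 0 0 -1" --pt "0 0 -0.9 0 0 0 -1" --pt "0 0 -0.9 0 0 0 -1" --pt "0 0 -0.9 0 0 0 -1"

```text
t: 27.65
tool_pos: [0.5082, -0.1415, 0.2157]
orientation: [-3.077, -0.629, 0.002]
force: [0.1, 0.9, 0.6]
opening: 0.0004
```

```bash
python3 st.py; python3 - <<'E'
from plant import *
import cv2,numpy as np
c=read_camera("scene");cv2.imwrite("pics/s4.png",np.hstack([c["frame"][100:260,:,::-1]]))
f=c["frame"][:,:,::-1];cv2.imwrite("pics/s4z.png",cv2.resize(f[155:235,140:215],(600,600),interpolation=cv2.INTER_CUBIC))
E
```

```text
27.65 [ 0.5082 -0.1415  0.2157] yaw 0.403 [0.1 0.9 0.6] [ 0.02 -0.    0.03] 0.0003941722712779433
```

View pics/s4.png

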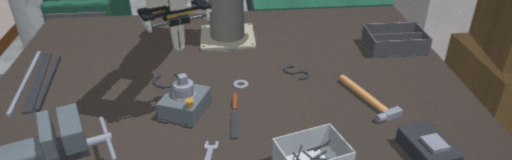

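View pics/s4z.png

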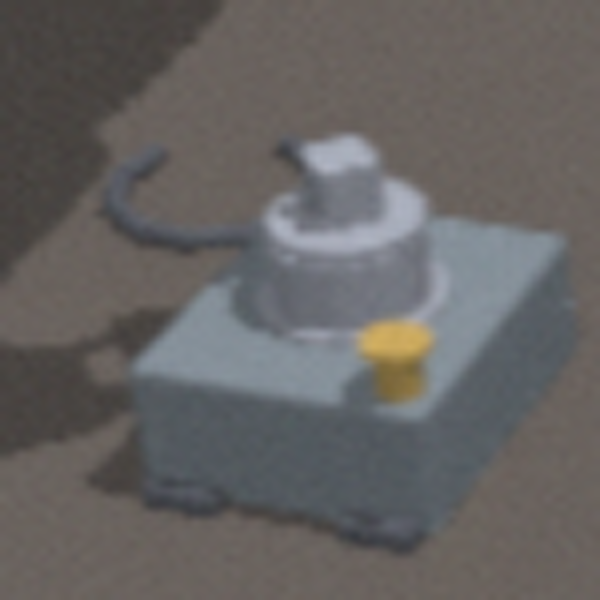

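The plug stands upright and flat on the neck, head at about (182,77) in the cropped view. The other things on the bench lie where they were. Handing in.

```bash
python3 -c "
from plant import *
print(close_job())"
```

```text
the job is handed in; nothing more can be done
None
```

The plug is screwed into the filler neck with its flange down on the rim, and it is released. I handed the job in at about 28 s of the 72 s allowed; no verdict was reported.

**What I did:**
- I centred the grip by closing on the square head along both of its axes, then lifted the plug and lowered it into the neck.
- The lugs touched the ridges with the flange about 11 mm above the rim.
- I turned it back about 0.4 rad until the contact went away, and lowered it until it rested about 4 mm above the rim. That matches the true thread start, not the 8 mm false drop.
- I ran it in clockwise about 0.88 rad, following 5 mm per rad, until it stopped sinking. The highest vertical force I read, sampled at the end of each move, was about 12 N on the neck.

**Last checks:**
- **Height:** the tool was at 0.1026 m when it stopped sinking, against 0.1027 m expected. A light touch on the head afterwards met it at 0.1283 m, against 0.128 m expected. Together these put the flange gap at about 0.3 mm or less.
- **Release:** the last wrist force was close to zero with the tool well clear above the plug.
- **Other things on the bench:** the last scene picture shows no visible change, judged by eye and not measured. The hammer, file, scroll, washer and horseshoe are in full view. The wrench is only partly in the crop I viewed.

**Where checks disagreed:** the tilted wrist view was ambiguous. It allowed a gap of 0 to 1.5 mm and suggested the plug may sit 1 to 1.5 mm, perhaps 2 mm, off the neck's axis. That is within the 3 mm limit. I relied on the height measurements for the gap. I judged uprightness only by eye from the pictures.

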